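Reset the bench controller under its sliding cover

TASK

Take the sliding cover off the bench controller - lift it over the end lip, then slide it out of its grooves - and lay it flat on the bench, handle fin up. Then take the stylus from its stand, push the recessed reset button all the way down with its tip and hold it there for about a second, and hang the stylus back in the stand, upright with its collar on the stand's top. Leave the jar and the tape roll where they are.

Things in the scene. Friction and masses are not known exactly. Their poses are not given: they have to be found in the camera images.
- unit: Bench controller, grey metal case fixed to the bench, 200 mm long (x), 120 mm wide (y), 65 mm high; origin at the centre of its underside, z up. From x = 32 to 100 mm it is a solid housing 64 mm high. The rest is a deck 40 mm above the bench on which the cover lies, held in grooves between side walls with overhangs. Cover slides out to -x. The button hole is in the deck at x = -35, y = 0.
- lip (a point): Middle of the top of the lip that closes the -x end of the grooves: 5 mm high above the deck, 45 mm above the bench, at the unit's x = -97 mm, 6 mm thick. Axes as the unit's. Raise the whole cover 7 to 13 mm to pass it, then slide it along the unit's -x by 130 mm or more until it is wholly clear.
- groove (a point): Middle of one overhang (unit's +y side; the other mirrors it) at its underside, 59 mm above the bench: 19 mm above the deck, so the 4 mm cover has 15 mm of headroom. The overhangs run the length of the deck, their tops are 65 mm above the bench, and they reach in to the unit's y = +-38 mm; the walls under them stand at y = +-46 mm.
- button_mouth (a point): Centre of the mouth of the round hole (18 mm wide, lightly chamfered) in the deck, 40 mm above the bench, under the cover at the start. The white reset button (14 mm wide) lies in it, its top 10 mm below the mouth. Axes as the unit's.
- reset_button (a joint): How far the reset button is pushed straight down, in m: 0 up, 0.006 fully down. A spring returns it; fully down takes about 5 N, and there it meets a hard stop.
- cover_fin (a point): Where to grip the cover's upright fin: 14 mm below its top, 30 mm above the plate's underside. Fin 12 mm thick (x, the sliding direction), 44 mm wide (y), rising 40 mm from the plate. z up, x at the start along the unit's x.
- cover: Loose aluminium cover plate, 120 mm long (x), 88 mm wide (y), 4 mm thick, 0.10 to 0.19 kg; origin at the centre of its underside, z up. Its fin stands 28 mm from the origin towards -x.
- stylus_grip (a point): Middle of the stylus's round black handle (18 mm thick, 80 mm long); z points from tip to handle. It hangs upright in the stand, tip down; 146 mm long, 0.06 to 0.11 kg. Flat tip 106 mm below this point, collar's underside 46 mm below, end 40 mm above. Tip 8 mm thick for 25 mm, then a 12 mm shaft up to the collar, which is 34 mm across, 6 mm thick.
- stand_mouth (a point): Centre of the mouth, 70 mm above the bench, of the round through-hole (20 mm wide, 3 mm chamfer) in the top of the stylus stand, a black block 70 x 70 x 70 mm fixed to the bench. The stylus's collar rests on its top, the shaft in the hole. The stand is at the left or the right of the bench.
- jar: Bystander: closed jar with a black cap, 66 mm across, 85 mm high; origin at the centre of its underside. It stands on the side of the bench where the stylus stand is not.
- tape: Bystander: roll of grey tape lying flat, 90 mm across, 24 mm high; origin at the centre of its underside.
Mind the look-alikes: they are no part of the job. What is shaped like the cover but brown is not meant. Leave any blue look-alike of the part that bears stylus_grip alone.

How it is judged:
By the outcome, as a careful person would: the job done as asked, in the order asked, and still so for the second after the job is handed in, with the robot touching nothing.
It also fails if it takes over 64 s, if anything falls off the work surface, if the arm or the gripper's body presses on something with over 40 N, if the wrist force passes 120 N, or if a joint passes its speed limit or range.

ROBOT

A 7-joint arm with a two-finger parallel gripper is mounted at the origin on the work surface. World frame = base frame: x ahead of the robot, y to its left, z up, the work surface at z = 0. Lengths are in m, angles in rad, forces in N, time in s.
With the tool pointing down it reaches from about 0.425 to 0.925 m from the base axis. Payload 6.8 kg.
Tool frame: the origin (TCP) lies at the very end of the fingers, on their centre line; the grasp point (between the pads) lies 19 mm behind it (r.tcp_to_grasp is the distance from the TCP to the grasp point, in m); z points along the fingers, y is the line along which they close (so a half turn about z gives the same grasp; the last joint's range is limited). The gripper opens to 85 mm and grips with 20 to 120 N. Pads are 22 mm wide; open, the fingers measure 114 mm over their backs; the gripper's body (76 mm by 85 mm) begins 54 mm behind the grasp point. The pads swing forward as they close: fully open they stand 13 mm farther back than shut.
Start: joints at [1.108, 0.477, 0.022, 1.555, -0.011, 1.109, -0.083], TCP at [0.235, -0.633, 0.231] pointing down, gripper open.
Joint ranges: [-2.96, 2.96], [-0.34, 2.1], [-1.41, 1.46], [0.24, 2.44], [-1.37, 4.51], [0.17, 1.92], [-2.96, 2.96]. Speed limits (rad/s): [2.39, 2.39, 3.14, 3.14, 3.14, 3.14, 3.14].

INTERFACE

Orientations are given as a rotation vector (axis times angle).
In Python, from bench import r gives the robot as it stands.
- The arm moves only by the tool step_arm, never from a script. Its argument "moves" is a list of rows, each a list of 7 numbers: the shift along the tool's x, y, z in mm, then the turn, a rotation vector about the tool's x, y, z in rad, then the finger opening in mm, from 0 to 85.4. A call has 1 to 8 rows; each row is the pose to reach, as a shift and turn from the pose commanded when the call began, along the tool's axes at that moment; what a row does not reach only later rows make up. A row lasts 1/10 s, in which the tool goes at most 50 mm and 8.59 degrees, less where a joint would pass 70% of its speed; a pose out of reach is approached as far as the arm can. A call with a gripper value outside its range is refused whole. The fingers move at their own pace and stop on an object; "grip_force" is the grip in N (left out, the last holds). Time passes only in rows, so rows that repeat a pose let the fingers close. It gives the time, the measured TCP pose, the force, the opening and the grip force at its end, in the units of the state.
- r.get_obs(): the state, without advancing time (a new reading comes with each control period).
- r.grab_frame(name): name is "side" or "top"; returns a dict with "image" (384x512x3 uint8, red, green, blue), "depth" (384x512 float32, m along the optical axis (not along the pixel's ray), 0 where there is no reading), "mtx" (3x3 intrinsics, pixels), "k1" (the pictures are not rectified: a ray, as slopes to the right and down, at radius r is drawn at 1 + k1 r^2 times it, then the intrinsics apply), "rvec" (rotation vector, rad) and "tvec" (3), from world to camera coordinates, as OpenCV has them. Camera axes: x right, y down, z forward; pixel columns grow to the right and rows downward; lengths in m; the calibration is good to about 2 mm. A picture is of the moment at which its call begins.
- r.hand_in(): hands the job in; it is judged then, once.
The state is a dict: "clock": time; "joints": joint angles; "qvel": joint speeds; "tau": joint torques, N m; "tcp_pos": TCP position; "orientation": TCP orientation; "contact_force": force on the tool from outside, world axes, zero at the start; "moment": the same for the moment, N m; "grip_width": finger opening in m; "gripper_force": force on a finger pad.
Only numpy, scipy, OpenCV 4.12 (cv2) and the standard library are available. Lean on these libraries where they do the work, as an engineer would, in place of code of your own. Each camera call takes 0.05 s, during which the arm holds its last target. There are 200 camera calls.

## Working session

There is one attempt and no reset: what is moved stays moved. The work goes in short steps, Python scripts to look and compute and a tool call to move; the robot and the scene stay as the last step left them, time stands still between calls to the robot, and variables do not carry over. Pictures are saved under pics/ and viewed, at most 13 in all, crops included, and the job is handed in when it is done.

Besides the shell and the picture viewer there is one more tool, called after "Request:" in YAML: its name, and indented under it one key for each argument. step_arm: Moves the arm, as the interface text tells. Its arguments: {"type":"object","properties":{"moves":{"type":"array","items":{"type":"array","items":{"type":"number"}}},"grip_force":{"type":"number"}},"required":["moves"]}

```bash
ls; mkdir -p pics; cat > h.py <<'E'
import numpy as np, cv2
from scipy.spatial.transform import Rotation as R
from bench import r
def grab(n):
    f=r.grab_frame(n); np.savez('%s.npz'%n,**f); return f
def load(n): return dict(np.load('%s.npz'%n))
def cloud(f):
    h,w=f['depth'].shape; u,v=np.meshgrid(np.arange(w),np.arange(h))
    p=np.stack([u,v],-1).reshape(-1,1,2).astype(float)
    n=cv2.undistortPoints(p,np.array(f['mtx'],float),np.array([float(f['k1']),0,0,0])).reshape(h,w,2)
    d=f['depth'].astype(float); c=np.dstack([n[...,0]*d,n[...,1]*d,d])
    M=R.from_rotvec(np.array(f['rvec']).ravel()).as_matrix(); 
    P=(c-np.array(f['tvec']).ravel())@M; P[d==0]=np.nan; return P
def save(f,name,box=None,s=1):
    im=f['image'][...,::-1]
    if box: x0,y0,x1,y1=box; im=im[y0:y1,x0:x1]
    cv2.imwrite('pics/'+name,cv2.resize(im,None,fx=s,fy=s,interpolation=cv2.INTER_CUBIC))
E
python3 - <<'E'
from h import *
for n in('top','side'):
    f=grab(n); save(f,n+'0.png',None,1.5); print(n,f['mtx'],f['k1'],f['rvec'],f['tvec'])
print(r.get_obs())
E
```

```text
pics
top [[448.95967134   0.         258.0031264 ]
 [  0.         448.95967134 202.31587171]
 [  0.           0.           1.        ]] -0.17245189739191358 [ 2.15528069 -2.21569686  0.1241691 ] [-0.03690623  0.62036516  1.39383826]
side [[389.37018292   0.         260.07821023]
 [  0.         389.37018292 190.80541026]
 [  0.           0.           1.        ]] 0.008511940980020569 [ 0.97840737 -2.24482472  1.23453352] [0.39596532 0.31825251 0.71705961]
{'clock': 0.1, 'joints': array([ 1.10793438,  0.47774703,  0.02231899,  1.55632137, -0.01152552,
        1.10935186, -0.08310934]), 'qvel': array([-0.00034623,  0.00086314,  0.00100855, -0.0044523 , -0.00108394,
        0.00170861,  0.00049067]), 'tau': array([ 3.94806586e-03, -5.97757602e+01,  1.61345076e+00, -2.81954402e+01,
        1.28214341e-02,  5.01547634e-03,  6.31037921e-06]), 'tcp_pos': array([ 0.23429609, -0.63245851,  0.23041583]), 'orientation': array([-3.09066355e+00, -5.54080932e-01,  6.11204502e-04]), 'contact_force': array([-0.50906267,  0.14516523,  0.00622641]), 'moment': array([0.00398871, 0.02440288, 0.01361795]), 'gripper_force': 0.0, 'grip_width': 0.08560032674029909}
```

View pics/top0.png

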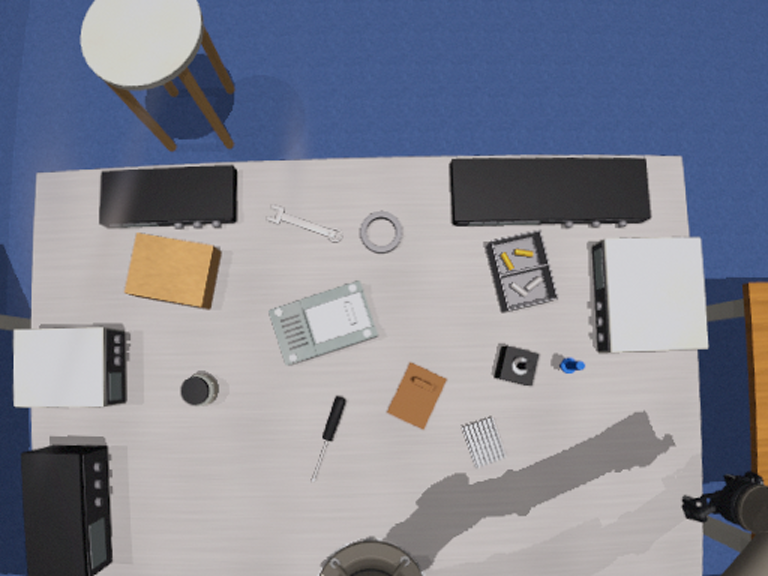

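View pics/side0.png

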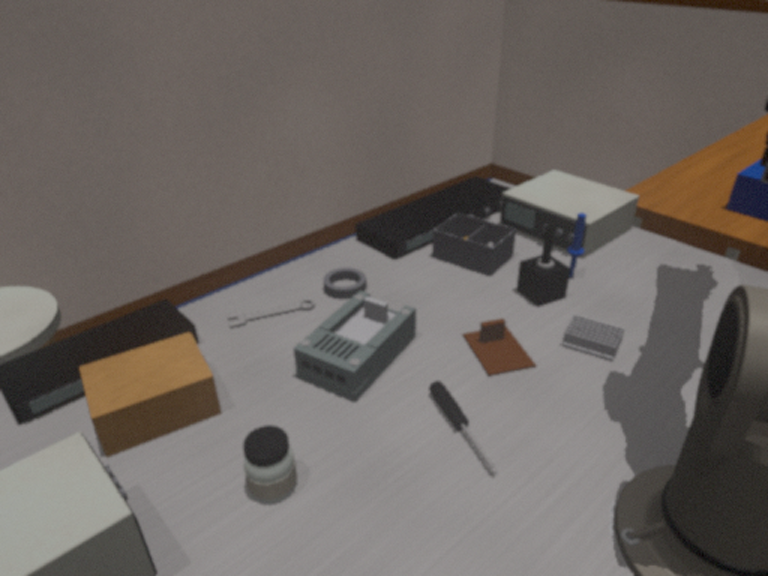

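The top view (at 1.5x) shows the unit at (323,322) with its vented housing on the left, so the cover slides out to the right past the fin at (350,312). The stand with the black stylus is at (517,365). The blue look-alike stands at (572,365), the brown cover at (417,395), the jar at (199,388) and the tape at (381,232). The grey-white cover in the unit and the black stylus fit the description.

```bash
python3 - <<'E'
from h import *
f=load('top'); P=cloud(f); s=load('side'); Q=cloud(s)
def box(P,x0,y0,x1,y1,z0,z1,k=1.5):
    m=np.zeros(P.shape[:2],bool); m[int(y0/k):int(y1/k),int(x0/k):int(x1/k)]=1
    m&=(P[...,2]>z0)&(P[...,2]<z1); return P[m]
def rect(p):
    c,(w,h),a=cv2.minAreaRect((p[:,:2]*1000).astype(np.float32)); return len(p),np.round(c,1),round(w,1),round(h,1),round(a,2),'medz',np.round(np.median(p[:,2])*1000,1)
t=box(P,230,420,290,500,-.05,.05); print('table z',np.median(t[:,2]))
print('unit',rect(box(P,255,270,390,375,.055,.075)))
print('unit all',rect(box(P,255,270,390,375,.03,.075)))
print('plate',rect(box(P,290,280,375,345,.041,.05)))
print('fin',rect(box(P,335,290,365,335,.076,.09)))
print('stand',rect(box(P,485,335,548,395,.06,.08)))
print('handle',rect(box(P,485,330,548,395,.13,.2)))
# side cloud
w=Q.reshape(-1,3); 
def wb(a,x0,x1,y0,y1,z0,z1): return a[(a[:,0]>x0)&(a[:,0]<x1)&(a[:,1]>y0)&(a[:,1]<y1)&(a[:,2]>z0)&(a[:,2]<z1)]
u=box(P,255,270,390,375,.055,.075).mean(0); st=box(P,485,335,548,395,.06,.08).mean(0); print(u,st)
print('S unit',rect(wb(w,u[0]-.15,u[0]+.15,u[1]-.15,u[1]+.15,.055,.072)))
print('S fin',rect(wb(w,u[0]-.1,u[0]+.1,u[1]-.12,u[1]+.1,.076,.09)))
print('S stand',rect(wb(w,st[0]-.06,st[0]+.06,st[1]-.06,st[1]+.06,.06,.075)))
hh=wb(w,st[0]-.06,st[0]+.06,st[1]-.05,st[1]+.05,.09,.16); print('S handle',rect(hh),hh.mean(0),hh[:,2].max())
for n,b in(('brown',(380,355,455,435)),('blue',(550,345,595,385)),('tape',(350,205,410,260)),('box',(450,405,515,475)),('tray',(480,225,560,320)),('jar',(175,365,225,410)),('sd',(300,385,355,490))):
    print(n,rect(box(P,*b,.008,.2)))
save(f,'crop_u.png',(170,180,400,300),3.4)
E
```

```text
table z 0.000933063050526807
unit (1504, array([580.2,  80.5]), 120.5, 200.9, 16.8, 'medz', np.float64(65.3))
unit all (2502, array([580.3,  80.2]), 120.5, 201.3, 16.68, 'medz', np.float64(62.3))
plate (823, array([580.2,  44.3]), 100.1, 132.5, 16.89, 'medz', np.float64(45.1))
fin (54, array([597.9,  21.5]), 43.4, 11.6, 16.87, 'medz', np.float64(83.7))
stand (426, array([ 481.3, -320.2]), 70.2, 68.7, 74.22, 'medz', np.float64(72.0))
handle (40, array([ 480.4, -321.3]), 17.2, 14.7, 87.42, 'medz', np.float64(157.4))
[0.57308462 0.10254021 0.06530044] [ 0.48099402 -0.31719599  0.07199518]
S unit (1679, array([580.6,  80.1]), 122.6, 204.2, 16.55, 'medz', np.float64(64.1))
S fin (80, array([596.9,  22.2]), 43.6, 13.9, 17.94, 'medz', np.float64(83.0))
S stand (303, array([ 480., -322.]), 74.9, 75.4, 76.82, 'medz', np.float64(69.8))
S handle (142, array([ 478. , -319.5]), 17.5, 19.4, 15.31, 'medz', np.float64(127.9)) [ 0.47640469 -0.31719306  0.12681296] 0.1578841180145969
brown (261, array([ 427.1, -103.4]), 140.7, 168.4, 88.39, 'medz', np.float64(10.0))
blue (145, array([ 478.9, -448.5]), 77.7, 99.0, 0.79, 'medz', np.float64(71.7))
tape (349, array([776.2, -48.3]), 115.2, 111.0, 89.58, 'medz', np.float64(23.7))
box (567, array([ 325.4, -244.7]), 123.0, 144.6, 88.23, 'medz', np.float64(19.3))
tray (1111, array([ 683.4, -344.3]), 205.6, 169.1, 0.92, 'medz', np.float64(32.5))
jar (431, array([454.6, 345.1]), 82.6, 63.7, 21.17, 'medz', np.float64(83.4))
sd (318, array([341.8,  79. ]), 210.7, 101.4, 3.37, 'medz', np.float64(22.2))
```

View pics/crop_u.png

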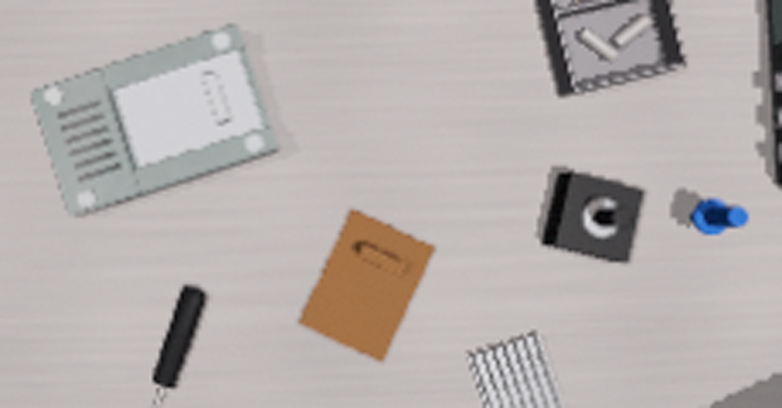

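```bash
cat >> h.py <<'E'
def plan(xyz_mm, yaw_deg=None):
    """shift (mm) / turn in tool axes from present pose to TCP at xyz, tool down, tool y at yaw_deg (mod 180)"""
    o=r.get_obs(); T=R.from_rotvec(o['orientation']); p=np.array(o['tcp_pos'])*1000
    y=T.as_matrix()[:,1]; cur=np.degrees(np.arctan2(y[1],y[0]))
    if yaw_deg is None: yaw_deg=cur
    d=(yaw_deg-cur+90)%180-90; a=np.radians(cur+d)
    Y=np.array([np.cos(a),np.sin(a),0]); Z=np.array([0,0,-1.]); M=np.c_[np.cross(Y,Z),Y,Z]
    print('t',round(o['clock'],2),'p',p.round(1),'yaw',cur.round(2),'F',np.round(o['contact_force'],1),'w',round(o['grip_width']*1000,1),'gf',round(o['gripper_force'],1),'q7',round(o['joints'][6],2))
    print('shift',(T.inv().apply(np.array(xyz_mm)-p)).round(1),'turn',(T.inv()*R.from_matrix(M)).as_rotvec().round(4))
C=np.array([580.3,80.3]); A=np.radians(106.75); UX=np.array([np.cos(A),np.sin(A)]); UY=np.array([-UX[1],UX[0]])
def unit(x,y=0): return C+x*UX+y*UY
E
python3 - <<'E'
from h import *
plan([597.5,22,150],106.75); plan([597.5,22,51],106.75)
print(unit(-61.4),unit(-35),unit(-206))
f=load('side');Q=cloud(f).reshape(-1,3);im=f['image'].reshape(-1,3).astype(int)
b=(im[:,2]>im[:,0]+60)&(abs(Q[:,0]-.48)<.15)&(Q[:,1]<-.3)&(Q[:,1]>-.55)&(Q[:,2]>.005); q=Q[b]; print('blue',np.median(q,0),q.min(0),q.max(0),b.sum())
E
```

```text
t 0.1 p [ 234.3 -632.5  230.4] yaw -69.67 F [-0.5  0.1  0. ] w 85.6 gf 0.0 q7 -0.08
shift [ 567.9 -487.4   81.2] turn [-0.0017  0.0001  0.0624]
t 0.1 p [ 234.3 -632.5  230.4] yaw -69.67 F [-0.5  0.1  0. ] w 85.6 gf 0.0 q7 -0.08
shift [ 568.  -487.2  180.2] turn [-0.0017  0.0001  0.0624]
[597.99525086  21.50511845] [590.38686938  46.78500237] [ 639.66843124 -116.95970033]
blue [ 0.47088039 -0.42145849  0.06686347] [ 0.46077359 -0.43933541  0.06484554] [ 0.47946853 -0.41014134  0.14767647] 25
```

Request:
step_arm:
  moves:
    - [284,-243,0,0,0,0.03,60]
    - [284,-243,0,0,0,0.03,60]
    - [284,-243,0,0,0,0.03,60]
    - [284,-243,0,0,0,0.03,60]
    - [284,-243,0,0,0,0.03,60]
    - [284,-243,0,0,0,0.03,60]
    - [284,-243,0,0,0,0.03,60]
    - [284,-243,0,0,0,0.03,60]
  grip_force: 40

```text
clock: 0.9
tcp_pos: [0.4185, -0.3016, 0.2312]
orientation: [-3.097, -0.517, -0.001]
contact_force: [0.1, 0.2, 0.8]
grip_width: 0.0598
gripper_force: 0.0
```

Request:
step_arm:
  moves:
    - [280,-253,70,0,0,0.03,60]
    - [280,-253,70,0,0,0.03,60]
    - [280,-253,70,0,0,0.03,60]
    - [280,-253,70,0,0,0.03,60]
    - [280,-253,70,0,0,0.03,60]
    - [280,-253,70,0,0,0.03,60]
    - [280,-253,70,0,0,0.03,60]
    - [280,-253,70,0,0,0.03,60]

```text
clock: 1.7
tcp_pos: [0.6017, 0.0268, 0.1603]
orientation: [-3.105, -0.466, 0.001]
contact_force: [0.2, -0.6, 0.6]
grip_width: 0.0602
gripper_force: 0.0
```

```bash
python3 - <<'E'
from h import *
plan([597.7,21.7,51],106.75)
E
```

```text
t 1.7 p [601.7  26.8 160.3] yaw -72.92 F [ 0.2 -0.6  0.6] w 60.2 gf 0.0 q7 -1.55
shift [ -5.3   3.9 109.3] turn [-0.0016  0.0002  0.0057]
```

Request:
step_arm:
  moves:
    - [-5,4,30,0,0,0.006,50]
    - [-5,4,60,0,0,0.006,50]
    - [-5,4,85,0,0,0.006,50]
    - [-5,4,100,0,0,0.006,50]
    - [-5,4,109,0,0,0.006,50]
    - [-5,4,109,0,0,0.006,50]

```text
clock: 2.3
tcp_pos: [0.5969, 0.0173, 0.0515]
orientation: [-3.109, -0.452, 0.003]
contact_force: [-0.5, 0.5, -0.1]
grip_width: 0.0498
gripper_force: 0.0
```

```bash
python3 - <<'E'
from h import *
plan([597.7,21.7,51],106.75)
f=grab('side'); save(f,'s1.png',(170,170,300,290),5)
E
```

```text
t 2.3 p [596.9  17.3  51.5] yaw -73.45 F [-0.5  0.5 -0.1] w 49.8 gf 0.0 q7 -1.59
shift [ 2.  -3.9  0.5] turn [-0.0004  0.0016 -0.0036]
```

View pics/s1.png

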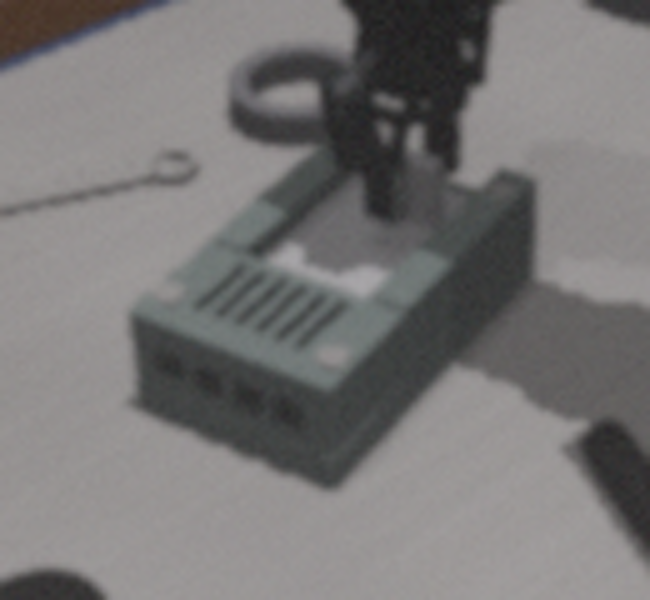

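The fin stands between the fingers, at about (425,195) in the crop. I'll centre on it and close.

Request:
step_arm:
  moves:
    - [2,-4,0,0,0,-0.004,50]
    - [2,-4,0,0,0,-0.004,50]
    - [2,-4,0,0,0,-0.004,8]
    - [2,-4,0,0,0,-0.004,8]
    - [2,-4,0,0,0,-0.004,8]
    - [2,-4,0,0,0,-0.004,8]
    - [2,-4,0,0,0,-0.004,8]
    - [2,-4,0,0,0,-0.004,8]
  grip_force: 60

```text
clock: 3.15
tcp_pos: [0.5984, 0.0223, 0.0528]
orientation: [-3.108, -0.459, -0.001]
contact_force: [-2.3, 1.7, 5.4]
grip_width: 0.011
gripper_force: 59.3
```

```bash
python3 - <<'E'
from h import *
plan([597.7,21.7,61.5],106.75)
E
```

```text
t 3.15 p [598.4  22.3  52.8] yaw -73.21 F [-2.3  1.7  5.4] w 11.0 gf 59.3 q7 -1.6
shift [-0.9  0.4 -8.7] turn [-0.0003 -0.0006  0.0007]
```

Request:
step_arm:
  moves:
    - [0,0,-3,0,0,0,8]
    - [0,0,-6,0,0,0,8]
    - [0,0,-9,0,0,0,8]
    - [0,0,-10,0,0,0,8]
    - [0,0,-10,0,0,0,8]
    - [0,0,-10,0,0,0,8]

```text
clock: 3.75
tcp_pos: [0.5982, 0.0215, 0.0623]
orientation: [3.108, 0.458, -0.0]
contact_force: [-0.4, -0.3, -1.1]
grip_width: 0.0108
gripper_force: 58.5
```

```bash
python3 - <<'E'
from h import *
plan([*unit(-61.4-150),61.5],106.75)
f=grab('side'); P=cloud(f)
w=P.reshape(-1,3); d=(w[:,:2]*1000-C); a=d@UX; b=d@UY
m=(a>-25)&(a<20)&(abs(b)<30); z=w[m,2]*1000; print('plate z',m.sum(),np.median(z)); 
k=np.c_[a[m],b[m],np.ones(m.sum())]; ok=abs(z-np.median(z))<5; print(np.linalg.lstsq(k[ok],z[ok],rcond=None)[0],ok.sum())
save(f,'s2.png',(170,170,300,290),5)
E
```

```text
t 3.75 p [598.2  21.5  62.3] yaw -73.24 F [-0.4 -0.3 -1.1] w 10.8 gf 58.5 q7 -1.59
shift [ -0.2 149.9   0.8] turn [0.0003 0.0001 0.0001]
plate z 1628 376.38860481144434
[5.78727507e-02 4.32300566e-03 3.77311620e+02] 100
```

View pics/s2.png

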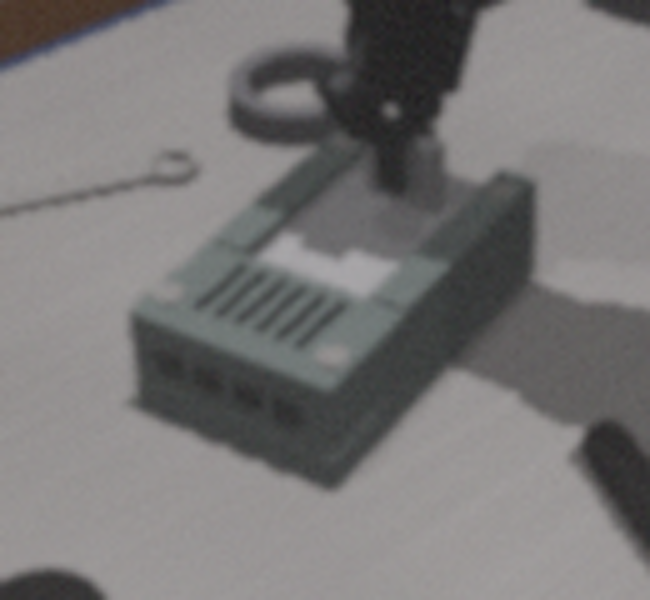

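The plate now stands higher between the walls: its white area at (320,265) lies closer to the housing top. I'll check its height and tilt with a clean mask before sliding.

```bash
python3 - <<'E'
from h import *
for n in('side','top'):
    f=load(n) if n=='side' else grab(n); w=cloud(f).reshape(-1,3)
    d=(w[:,:2]*1000-C); a=d@UX; b=d@UY; z=w[:,2]*1000
    m=(a>-90)&(a<24)&(abs(b)<33)&(z>38)&(z<63); k=np.c_[a[m],b[m],np.ones(m.sum())]
    c=np.linalg.lstsq(k,z[m],rcond=None)[0]; print(n,m.sum(),np.median(z[m]),c.round(3), 'far',np.median(z[m&(a>0)]),'near',np.median(z[m&(a<-20)]))
E
```

```text
side 492 53.59302312212769 [-1.600e-02  1.100e-02  5.335e+01] far 53.46543525885621 near 53.69997340909792
top 134 54.19034888959469 [-7.8000e-02  2.5000e-02  5.5088e+01] far 54.19034888959469 near nan
  return _methods._mean(a, axis=axis, dtype=dtype,
  ret = ret.dtype.type(ret / rcount)
```

Request:
step_arm:
  moves:
    - [0,10,0,0,0,0,8]
    - [0,25,0,0,0,0,8]
    - [0,45,0,0,0,0,8]
    - [0,65,0,0,0,0,8]
    - [0,85,0,0,0,0,8]
    - [0,105,0,0,0,0,8]
    - [0,125,0,0,0,0,8]
    - [0,140,0,0,0,0,8]

```text
clock: 4.65
tcp_pos: [0.6388, -0.1159, 0.0622]
orientation: [3.107, 0.454, -0.0]
contact_force: [0.7, -0.2, -1.3]
grip_width: 0.0112
gripper_force: 58.5
```

Request:
step_arm:
  moves:
    - [0,10,0,0,0,0,8]
    - [0,20,0,0,0,0,8]
    - [0,20,0,0,0,0,8]
    - [0,20,0,0,0,0,8]

```text
clock: 5.05
tcp_pos: [0.6443, -0.1308, 0.0622]
orientation: [-3.107, -0.459, 0.0]
contact_force: [0.2, 1.0, -0.7]
grip_width: 0.0112
gripper_force: 58.6
```

```bash
python3 - <<'E'
from h import *
plan([*unit(-61.4-160),13],106.75)
f=grab('top'); save(f,'t2.png',(150,120,330,260),4)
E
```

```text
t 5.05 p [ 644.3 -130.8   62.2] yaw -73.2 F [ 0.2  1.  -0.7] w 11.2 gf 58.6 q7 -1.33
shift [-0.4  0.9 49.2] turn [-0.0006  0.0001  0.0009]
```

View pics/t2.png

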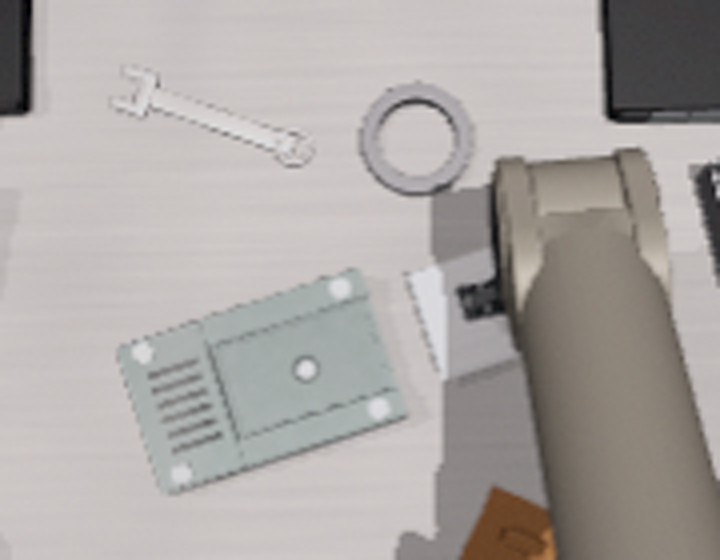

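The cover is clear of the unit, with its near edge at (430,320) in the crop. The deck and the button hole at (306,369) are exposed, and the bench below the cover is empty. Lowering.

Request:
step_arm:
  moves:
    - [0,0,12,0,0,0,8]
    - [0,0,24,0,0,0,8]
    - [0,0,34,0,0,0,8]
    - [0,0,42,0,0,0,8]
    - [0,0,46,0,0,0,8]
    - [0,0,48,0,0,0,8]
    - [0,0,48,0,0,0,8]

```text
clock: 5.8
tcp_pos: [0.6444, -0.1314, 0.0141]
orientation: [-3.108, -0.458, 0.0]
contact_force: [0.2, 1.3, -1.2]
grip_width: 0.0109
gripper_force: 58.6
```

Request:
step_arm:
  moves:
    - [0,0,1,0,0,0,8]
    - [0,0,1.5,0,0,0,8]
    - [0,0,1.5,0,0,0,8]

```text
clock: 6.1
tcp_pos: [0.6445, -0.1315, 0.013]
orientation: [3.108, 0.458, 0.001]
contact_force: [-0.0, -0.1, -1.3]
grip_width: 0.0115
gripper_force: 58.6
```

Request:
step_arm:
  moves:
    - [0,0,0.7,0,0,0,8]
    - [0,0,1.2,0,0,0,8]
    - [0,0,1.2,0,0,0,8]

```text
clock: 6.4
tcp_pos: [0.6446, -0.1314, 0.0128]
orientation: [3.108, 0.458, 0.001]
contact_force: [-2.8, -0.3, 7.5]
grip_width: 0.0111
gripper_force: 59.9
```

Contact made. Release, then raise.

Request:
step_arm:
  moves:
    - [0,0,0,0,0,0,50]
    - [0,0,0,0,0,0,50]
    - [0,0,0,0,0,0,50]
    - [0,0,0,0,0,0,50]
    - [0,0,-15,0,0,0,50]
    - [0,0,-50,0,0,0,50]
    - [0,0,-95,0,0,0,50]
    - [0,0,-140,0,0,0,50]

```text
clock: 7.2
tcp_pos: [0.6441, -0.1313, 0.1539]
orientation: [-3.108, -0.459, 0.0]
contact_force: [1.6, -0.8, -0.1]
grip_width: 0.0498
gripper_force: 0.0
```

Request:
step_arm:
  moves:
    - [0,0,-40,0,0,0,50]
    - [0,0,-60,0,0,0,50]
    - [0,0,-60,0,0,0,50]

```text
clock: 7.5
tcp_pos: [0.6467, -0.1315, 0.2172]
orientation: [3.106, 0.458, 0.013]
contact_force: [0.4, -0.1, -1.4]
grip_width: 0.0499
gripper_force: 0.0
```

```bash
python3 - <<'E'
from h import *
plan([480,-320,215],None)
f=grab('side'); save(f,'s3.png',(190,110,420,280),3.4); w=cloud(f).reshape(-1,3)*1000
o=unit(-61.4-160+28); d=w[:,:2]-o; a=d@UX;b=d@UY;z=w[:,2]
m=(a>-10)&(a<55)&(abs(b)<38)&(z>-10)&(z<20); print('cover plate',m.sum(),np.median(z[m]),np.linalg.lstsq(np.c_[a[m],b[m],np.ones(m.sum())],z[m],rcond=None)[0].round(3))
# stylus from side: collar & handle rings by height, surface seen from one side
c=np.array(-R.from_rotvec(np.ravel(f['rvec'])).inv().apply(np.ravel(f['tvec'])))*1000; print('cam',c.round())
for lo,hi in((85,100),(100,115),(115,130),(130,145),(145,160)):
    m=(np.hypot(w[:,0]-480,w[:,1]+320)<30)&(z>lo)&(z<hi); q=w[m]; v=np.array([480,-320])-c[:2]; v/=np.linalg.norm(v); n=np.array([-v[1],v[0]])
    L=(q[:,:2]-[480,-320])@n; D=(q[:,:2]-[480,-320])@v; mid=(L.min()+L.max())/2
    print(lo,m.sum(),'lat',L.min().round(1),L.max().round(1),'near',np.percentile(D,10).round(1),'ctr',(np.array([480,-320])+n*mid+v*(np.percentile(D,10)+9)).round(1))
print('top z',z[(np.hypot(w[:,0]-480,w[:,1]+320)<25)].max())
# hole in deck
g=load('top');t=grab('top'); W=cloud(t)*1000; 
print('hole px', W[212,226], W[208:217,222:232,2].round(0).min(), unit(-35))
E
```

```text
t 7.5 p [ 646.7 -131.5  217.2] yaw -73.23 F [ 0.4 -0.1 -1.4] w 49.9 gf 0.0 q7 -1.28
shift [-214.   132.3    1. ] turn [ 0.0035 -0.0076  0.    ]
cover plate 185 4.28776608759733 [3.000e-03 5.000e-03 4.287e+00]
cam [-59. 583. 655.]
85 26 lat -10.2 6.8 near -8.0 ctr [ 479.  -321.8]
100 31 lat -9.9 6.9 near -7.4 ctr [ 479.5 -322.2]
115 24 lat -9.5 6.1 near -8.6 ctr [ 478.8 -321.2]
130 33 lat -10.1 6.9 near -8.1 ctr [ 479.1 -321.6]
145 36 lat -10.3 7.0 near -7.1 ctr [ 479.6 -322.5]
top z 158.17667565040483
hole px [590.99735662  47.91202618  29.89282525] 15.0 [590.38686938  46.78500237]
```

View pics/s3.png

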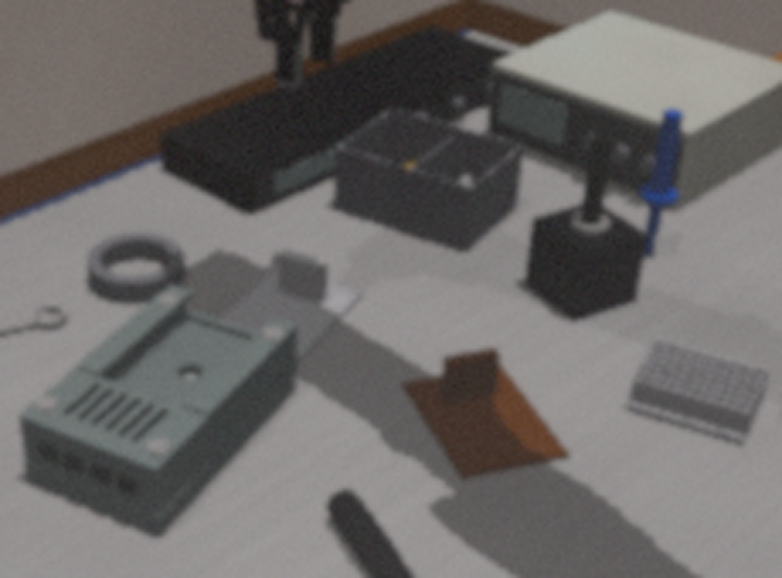

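The cover lies flat, its plate top at 4.3 mm and level, with the fin up at (300,275). The black stylus hangs upright in the stand at (594,190), apart from the blue one at (662,170).

Request:
step_arm:
  moves:
    - [-214,134,0,0,0,0,50]
    - [-214,134,0,0,0,0,50]
    - [-214,134,0,0,0,0,50]
    - [-214,134,0,0,0,0,50]
    - [-214,134,0,0,0,0,50]
    - [-214,134,0,0,0,0,50]
    - [-214,134,0,0,0,0,50]
    - [-214,134,0,0,0,0,50]

```text
clock: 8.4
tcp_pos: [0.4786, -0.32, 0.2108]
orientation: [-3.106, -0.46, 0.001]
contact_force: [-1.0, 0.5, 0.8]
grip_width: 0.0501
gripper_force: 0.0
```

```bash
python3 - <<'E'
from h import *
plan([479.5,-321.8,97],106.75)
E
```

```text
t 8.4 p [ 478.6 -320.   210.8] yaw -73.14 F [-1.   0.5  0.8] w 50.1 gf 0.0 q7 -0.87
shift [  0.4   2.2 113.8] turn [-0.0017  0.0003  0.0019]
```

Request:
step_arm:
  moves:
    - [0.4,2,20,-0.0017,0,0.002,50]
    - [0.4,2,50,-0.0017,0,0.002,50]
    - [0.4,2,80,-0.0017,0,0.002,50]
    - [0.4,2,102,-0.0017,0,0.002,50]
    - [0.4,2,114,-0.0017,0,0.002,50]
    - [0.4,2,114,-0.0017,0,0.002,50]
    - [0.4,2,114,-0.0017,0,0.002,50]

```text
clock: 9.1
tcp_pos: [0.4801, -0.3227, 0.0982]
orientation: [3.106, 0.457, 0.002]
contact_force: [-0.3, -0.9, -0.6]
grip_width: 0.0499
gripper_force: 0.0
```

```bash
python3 - <<'E'
from h import *
plan([479.5,-321.8,97],106.75)
E
```

```text
t 9.1 p [ 480.1 -322.7   98.2] yaw -73.27 F [-0.3 -0.9 -0.6] w 49.9 gf 0.0 q7 -0.91
shift [-0.4 -1.1  1.2] turn [ 0.0019 -0.0008 -0.0003]
```

Request:
step_arm:
  moves:
    - [-0.4,-1,1,0,0,0,50]
    - [-0.4,-1,1,0,0,0,12]
    - [-0.4,-1,1,0,0,0,12]
    - [-0.4,-1,1,0,0,0,12]
    - [-0.4,-1,1,0,0,0,12]
    - [-0.4,-1,1,0,0,0,12]
    - [-0.4,-1,1,0,0,0,12]
  grip_force: 80

```text
clock: 9.8
tcp_pos: [0.4787, -0.3226, 0.0972]
orientation: [3.106, 0.455, 0.001]
contact_force: [-0.4, 1.4, 6.1]
grip_width: 0.0167
gripper_force: 77.8
```

Request:
step_arm:
  moves:
    - [0,0,-15,0,0,0,12]
    - [0,0,-45,0,0,0,12]
    - [0,0,-80,0,0,0,12]
    - [0,0,-110,0,0,0,12]
    - [0,0,-120,0,0,0,12]
    - [0,0,-120,0,0,0,12]
    - [0,0,-120,0,0,0,12]

```text
clock: 10.5
tcp_pos: [0.4776, -0.3219, 0.2156]
orientation: [3.108, 0.455, -0.002]
contact_force: [0.3, -0.1, -1.7]
grip_width: 0.0162
gripper_force: 78.0
```

```bash
python3 - <<'E'
from h import *
plan([*unit(-35),220],106.75)
f=grab('side'); save(f,'s4.png',(300,60,420,200),4); w=cloud(f).reshape(-1,3)*1000; z=w[:,2]
c=np.array(-R.from_rotvec(np.ravel(f['rvec'])).inv().apply(np.ravel(f['tvec'])))*1000
p=r.get_obs()['tcp_pos'][:2]*1000; v=p-c[:2]; v/=np.linalg.norm(v); n=np.array([-v[1],v[0]])
for lo in range(105,215,8):
    m=(np.hypot(*(w[:,:2]-p).T)<30)&(z>lo)&(z<lo+8); q=w[m]
    if m.sum()<3: print(lo,m.sum()); continue
    L=(q[:,:2]-p)@n; D=(q[:,:2]-p)@v
    print(lo,m.sum(),'lat',L.min().round(1),L.max().round(1),'med',np.median(L).round(1),'near',np.percentile(D,10).round(1),np.median(D).round(1))
m=(np.hypot(*(w[:,:2]-p).T)<12)&(z>80)&(z<130); print('lowest z',np.sort(z[m])[:5])
E
```

```text
t 10.5 p [ 477.6 -321.9  215.6] yaw -73.34 F [ 0.3 -0.1 -1.7] w 16.2 gf 78.0 q7 -0.87
shift [ 213.7 -320.9   -4.9] turn [ 0.0006  0.0012 -0.0016]
105 0
113 0
121 1
129 7 lat -1.8 4.6 med 1.3 near -4.0 -1.9
137 8 lat -3.3 3.0 med -0.4 near -2.7 -0.5
145 7 lat -2.1 3.9 med 0.7 near -4.4 -2.6
153 10 lat -3.9 5.1 med 1.7 near -5.8 -3.4
161 11 lat -5.0 5.9 med 0.0 near -4.7 -1.5
169 11 lat -4.6 6.3 med 1.3 near -4.6 -2.1
177 8 lat -3.7 5.2 med 0.8 near -6.5 -3.9
185 18 lat -15.5 17.7 med 1.6 near -14.7 -12.7
193 47 lat -15.0 15.9 med 0.6 near -13.4 -4.9
201 17 lat -7.6 8.9 med 2.3 near -7.6 -4.8
209 11 lat -11.3 6.5 med -1.8 near -12.0 -6.6
lowest z [127.29945672 129.18146633]
```

View pics/s4.png

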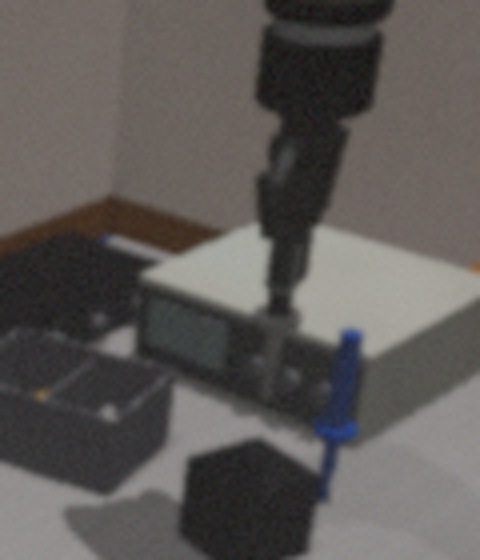

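The stylus is held upright under the gripper, collar at about (283,320) in the crop, tip at about 128 mm as expected.

Request:
step_arm:
  moves:
    - [27,-40,0,0,0,0,12]
    - [53,-80,0,0,0,0,12]
    - [80,-120,0,0,0,0,12]
    - [107,-160,0,0,0,0,12]
    - [134,-200,0,0,0,0,12]
    - [160,-240,0,0,0,0,12]
    - [187,-280,0,0,0,0,12]
    - [205,-308,0,0,0,0,12]

```text
clock: 11.35
tcp_pos: [0.586, 0.0357, 0.2143]
orientation: [-3.108, -0.461, 0.003]
contact_force: [0.6, 0.4, -0.9]
grip_width: 0.0161
gripper_force: 78.1
```

Request:
step_arm:
  moves:
    - [9,-13,20,0,0,0,12]
    - [9,-13,40,0,0,0,12]
    - [9,-13,40,0,0,0,12]
    - [9,-13,40,0,0,0,12]

```text
clock: 11.75
tcp_pos: [0.5905, 0.046, 0.1749]
orientation: [3.107, 0.454, -0.004]
contact_force: [0.3, 0.1, -1.0]
grip_width: 0.0165
gripper_force: 78.1
```

```bash
python3 - <<'E'
from h import *
plan([*unit(-35),120],106.75)
f=grab('side'); w=cloud(f).reshape(-1,3)*1000; z=w[:,2]
c=np.array(-R.from_rotvec(np.ravel(f['rvec'])).inv().apply(np.ravel(f['tvec'])))*1000
p=r.get_obs()['tcp_pos'][:2]*1000; v=p-c[:2]; v/=np.linalg.norm(v); n=np.array([-v[1],v[0]]); print('v',v,'n',n)
for lo in range(70,185,8):
    m=(np.hypot(*(w[:,:2]-p).T)<30)&(z>lo)&(z<lo+8); q=w[m]
    if m.sum()<3: print(lo,m.sum()); continue
    L=(q[:,:2]-p)@n; D=(q[:,:2]-p)@v
    print(lo,m.sum(),'lat',L.min().round(1),L.max().round(1),'med',np.median(L).round(1),'near',np.percentile(D,10).round(1),np.median(D).round(1))
# hole centre from side image: pixels on the deck lower than 36mm
d=w[:,:2]-C; a=d@UX;b=d@UY; m=(abs(a+35)<14)&(abs(b)<14)&(z<37)&(z>10); print('hole',m.sum(),np.median(a[m]),np.median(b[m]),a[m].min(),a[m].max(),b[m].min(),b[m].max())
save(f,'s5.png',(170,130,300,270),4.2)
E
```

```text
t 11.75 p [590.5  46.  174.9] yaw -73.36 F [ 0.3  0.1 -1. ] w 16.5 gf 78.1 q7 -1.62
shift [ 0.2 -0.9 54.9] turn [ 0.0013  0.003  -0.002 ]
v [ 0.77067243 -0.63723152] n [0.63723152 0.77067243]
70 0
78 0
86 5 lat -2.3 3.0 med 0.4 near -2.7 -0.9
94 8 lat -2.4 2.8 med 0.3 near -4.1 -2.1
102 8 lat -2.7 2.5 med -0.1 near -4.4 -2.0
110 11 lat -5.5 4.8 med -0.2 near -4.1 -2.9
118 12 lat -5.8 4.6 med -1.7 near -6.7 -4.0
126 14 lat -6.1 4.4 med -0.7 near -6.4 -3.7
134 11 lat -6.1 4.1 med -0.9 near -5.1 -2.4
142 10 lat -16.3 13.8 med -2.4 near -15.2 -11.2
150 67 lat -16.7 16.2 med 1.0 near -15.0 -5.9
158 21 lat -9.3 8.2 med -1.6 near -8.3 -5.3
166 12 lat -9.4 8.0 med -3.1 near -7.0 -4.9
174 28 lat -17.4 12.7 med -4.5 near -16.2 -7.2
182 39 lat -17.5 14.9 med -2.2 near -18.6 -14.1
hole 18 -43.011763804007764 -4.110341055820242 -48.12980194377523 -35.06161734569679 -10.594800493276528 5.020528003979339
```

View pics/s5.png

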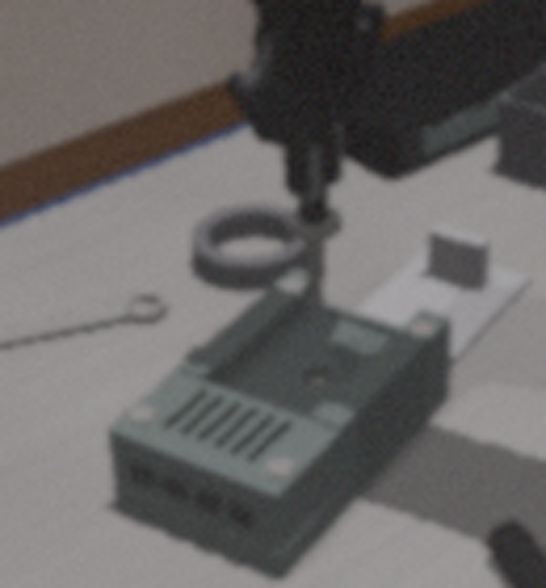

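The stylus tip hangs directly above the hole at (318,375). Descend, watching the force.

Request:
step_arm:
  moves:
    - [0,-1,15,0,0.003,0,12]
    - [0,-1,30,0,0.003,0,12]
    - [0,-1,42,0,0.003,0,12]
    - [0,-1,48,0,0.003,0,12]
    - [0,-1,53,0,0.003,0,12]
    - [0,-1,56,0,0.003,0,12]
    - [0,-1,56,0,0.003,0,12]

```text
clock: 12.5
tcp_pos: [0.5911, 0.0475, 0.1199]
orientation: [3.107, 0.455, 0.005]
contact_force: [-0.8, -1.3, -0.8]
grip_width: 0.0161
gripper_force: 78.0
```

Request:
step_arm:
  moves:
    - [0,0,2,0,0,0,12]
    - [0,0,4,0,0,0,12]
    - [0,0,6,0,0,0,12]
    - [0,0,6,0,0,0,12]

```text
clock: 12.9
tcp_pos: [0.5915, 0.0476, 0.1143]
orientation: [3.107, 0.455, 0.006]
contact_force: [0.1, 0.0, 2.3]
grip_width: 0.0163
gripper_force: 78.1
```

On the spring (about 3.3 N net). Press on to the hard stop.

Request:
step_arm:
  moves:
    - [0,0,1.5,0,0,0,12]
    - [0,0,3,0,0,0,12]
    - [0,0,4,0,0,0,12]
    - [0,0,4,0,0,0,12]

```text
clock: 13.3
tcp_pos: [0.5919, 0.0477, 0.111]
orientation: [3.107, 0.455, 0.007]
contact_force: [-1.6, -0.3, 8.2]
grip_width: 0.0161
gripper_force: 78.5
```

Request:
step_arm:
  moves:
    - [0,0,0.6,0,0,0,12]
    - [0,0,0.6,0,0,0,12]
    - [0,0,0.6,0,0,0,12]
    - [0,0,0.6,0,0,0,12]
    - [0,0,0.6,0,0,0,12]
    - [0,0,0.6,0,0,0,12]
    - [0,0,0.6,0,0,0,12]

```text
clock: 14.0
tcp_pos: [0.592, 0.0477, 0.1108]
orientation: [3.107, 0.455, 0.008]
contact_force: [-2.4, 0.2, 12.6]
grip_width: 0.0162
gripper_force: 78.7
```

Request:
step_arm:
  moves:
    - [0,0,0,0,0,0,12]
    - [0,0,0,0,0,0,12]
    - [0,0,0,0,0,0,12]
    - [0,0,0,0,0,0,12]
    - [0,0,0,0,0,0,12]

```text
clock: 14.5
tcp_pos: [0.592, 0.0477, 0.1109]
orientation: [3.107, 0.455, 0.008]
contact_force: [-1.3, 0.3, 10.8]
grip_width: 0.0163
gripper_force: 78.7
```

The height has stopped at 110.9 mm while the force rose, so it is at the hard stop. It has been held for about 1.3 s. Retract.

Request:
step_arm:
  moves:
    - [0,0,-10,0,0,0,12]
    - [0,0,-25,0,0,0,12]
    - [0,0,-45,0,0,0,12]
    - [0,0,-70,0,0,0,12]
    - [0,0,-95,0,0,0,12]
    - [0,0,-105,0,0,0,12]
    - [0,0,-105,0,0,0,12]
    - [0,0,-105,0,0,0,12]

```text
clock: 15.3
tcp_pos: [0.5902, 0.0473, 0.2136]
orientation: [3.107, 0.455, 0.003]
contact_force: [-0.0, 0.7, -2.1]
grip_width: 0.0163
gripper_force: 78.2
```

```bash
python3 - <<'E'
from h import *
plan([480.7,-321.2,216],106.75)
E
```

```text
t 15.3 p [590.2  47.3 213.6] yaw -73.34 F [-0.   0.7 -2.1] w 16.3 gf 78.2 q7 -1.61
shift [-210.5  321.7   -2.2] turn [ 0.0017 -0.0016 -0.0016]
```

Request:
step_arm:
  moves:
    - [-26,40,-2,0,0,0,12]
    - [-52,80,-2,0,0,0,12]
    - [-78,120,-2,0,0,0,12]
    - [-105,160,-2,0,0,0,12]
    - [-131,200,-2,0,0,0,12]
    - [-157,240,-2,0,0,0,12]
    - [-183,280,-2,0,0,0,12]
    - [-203,310,-2,0,0,0,12]

```text
clock: 16.1
tcp_pos: [0.4826, -0.3106, 0.2146]
orientation: [3.109, 0.451, 0.0]
contact_force: [-0.3, 0.2, -1.3]
grip_width: 0.0163
gripper_force: 78.2
```

Request:
step_arm:
  moves:
    - [-7.5,12,0,0.0017,-0.0016,-0.0016,12]
    - [-7.5,12,10,0.0017,-0.0016,-0.0016,12]
    - [-7.5,12,20,0.0017,-0.0016,-0.0016,12]
    - [-7.5,12,20,0.0017,-0.0016,-0.0016,12]
    - [-7.5,12,20,0.0017,-0.0016,-0.0016,12]

```text
clock: 16.6
tcp_pos: [0.4821, -0.3191, 0.1956]
orientation: [-3.106, -0.462, -0.001]
contact_force: [-0.1, 0.3, -1.2]
grip_width: 0.0163
gripper_force: 78.2
```

```bash
python3 - <<'E'
from h import *
plan([480.7,-321.2,97],106.75)
f=grab('side'); w=cloud(f).reshape(-1,3)*1000; z=w[:,2]
c=np.array(-R.from_rotvec(np.ravel(f['rvec'])).inv().apply(np.ravel(f['tvec'])))*1000
p=r.get_obs()['tcp_pos'][:2]*1000; v=p-c[:2]; v/=np.linalg.norm(v); n=np.array([-v[1],v[0]]); print('v',v,'n',n)
for lo in range(100,190,8):
    m=(np.hypot(*(w[:,:2]-p).T)<30)&(z>lo)&(z<lo+8); q=w[m]
    if m.sum()<3: print(lo,m.sum()); continue
    L=(q[:,:2]-p)@n; D=(q[:,:2]-p)@v
    print(lo,m.sum(),'lat',L.min().round(1),L.max().round(1),'med',np.median(L).round(1),'near',np.percentile(D,10).round(1),np.median(D).round(1))
# stand top and hole from side view
m=(z>66)&(z<74)&(np.hypot(*(w[:,:2]-[480,-321]).T)<55); cc=cv2.minAreaRect(w[m][:,:2].astype(np.float32)); print('stand',m.sum(),cc)
t=(w[:,:2]-np.array(cc[0])); h=(np.hypot(*t.T)<16)&(z<66)&(z>20); print('hole pts',h.sum(),w[h].mean(0) if h.any() else '')
save(f,'s6.png',(310,110,410,220),5)
E
```

```text
t 16.6 p [ 482.1 -319.1  195.6] yaw -73.06 F [-0.1  0.3 -1.2] w 16.3 gf 78.2 q7 -0.88
shift [-2.   1.8 98.6] turn [-0.0017 -0.0008  0.0033]
v [ 0.51386425 -0.85787151] n [0.85787151 0.51386425]
100 0
108 5 lat -0.9 4.7 med 1.9 near -2.0 -0.2
116 7 lat -2.8 3.6 med 0.4 near -4.0 -2.1
124 7 lat -2.0 4.4 med 0.8 near -5.0 -2.8
132 8 lat -3.5 5.6 med 1.8 near -4.7 -3.7
140 14 lat -5.0 6.4 med 0.3 near -6.6 -4.1
148 9 lat -4.2 4.5 med 0.9 near -6.1 -3.7
156 9 lat -3.3 5.7 med 2.1 near -5.3 -3.4
164 12 lat -12.9 14.7 med 0.4 near -16.2 -13.7
172 49 lat -15.2 15.9 med -0.5 near -15.5 -6.0
180 17 lat -7.7 8.9 med 2.2 near -8.1 -5.5
188 10 lat -7.3 9.3 med 2.1 near -9.0 -5.9
stand 312 ((478.6589660644531, -321.13720703125), (74.26154327392578, 73.1806411743164), 75.48413848876953)
hole pts 10 [ 484.73383214 -331.08702835   62.31711144]
```

View pics/s6.png

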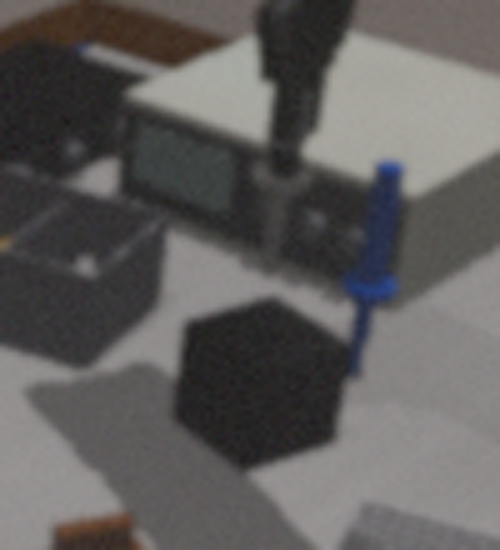

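The stylus is upright above the stand, tip at about (270,262) in the crop and stand top centred at (265,325). The blue one is clear to the right. Descend in stages.

Request:
step_arm:
  moves:
    - [-3.5,2,0,-0.0017,-0.001,0.003,12]
    - [-3.5,2,15,-0.0017,-0.001,0.003,12]
    - [-3.5,2,28,-0.0017,-0.001,0.003,12]
    - [-3.5,2,36,-0.0017,-0.001,0.003,12]
    - [-3.5,2,44,-0.0017,-0.001,0.003,12]
    - [-3.5,2,50,-0.0017,-0.001,0.003,12]
    - [-3.5,2,50,-0.0017,-0.001,0.003,12]

```text
clock: 17.35
tcp_pos: [0.4784, -0.324, 0.1455]
orientation: [3.108, 0.453, -0.001]
contact_force: [0.2, 0.4, -1.5]
grip_width: 0.0165
gripper_force: 78.2
```

```bash
python3 - <<'E'
from h import *
plan([479.3,-321.9,97],106.75)
E
```

```text
t 17.35 p [ 478.4 -324.   145.5] yaw -73.42 F [ 0.2  0.4 -1.5] w 16.5 gf 78.2 q7 -0.9
shift [ 1.5 -1.7 48.5] turn [ 0.0006  0.0006 -0.0029]
```

Request:
step_arm:
  moves:
    - [1.5,-1.7,5,0,0,-0.003,12]
    - [1.5,-1.7,15,0,0,-0.003,12]
    - [1.5,-1.7,25,0,0,-0.003,12]
    - [1.5,-1.7,35,0,0,-0.003,12]
    - [1.5,-1.7,42,0,0,-0.003,12]
    - [1.5,-1.7,46,0,0,-0.003,12]
    - [1.5,-1.7,46,0,0,-0.003,12]

```text
clock: 18.05
tcp_pos: [0.4794, -0.322, 0.0996]
orientation: [3.107, 0.457, -0.0]
contact_force: [-0.0, 0.1, -1.1]
grip_width: 0.0164
gripper_force: 78.2
```

Request:
step_arm:
  moves:
    - [0,0,1,0,0,0,12]
    - [0,0,2,0,0,0,12]
    - [0,0,2,0,0,0,12]

```text
clock: 18.35
tcp_pos: [0.48, -0.3223, 0.0986]
orientation: [3.106, 0.457, 0.002]
contact_force: [-0.4, 0.2, -1.4]
grip_width: 0.0162
gripper_force: 78.2
```

Request:
step_arm:
  moves:
    - [0,0,0.8,0,0,0,12]
    - [0,0,1.4,0,0,0,12]
    - [0,0,1.4,0,0,0,12]

```text
clock: 18.65
tcp_pos: [0.48, -0.3223, 0.0973]
orientation: [3.106, 0.457, 0.001]
contact_force: [-0.7, 0.7, 2.6]
grip_width: 0.0162
gripper_force: 78.2
```

Collar touching the stand. Open and rise.

Request:
step_arm:
  moves:
    - [0,0,0.2,0,0,0,50]
    - [0,0,0.2,0,0,0,50]
    - [0,0,0.2,0,0,0,50]
    - [0,0,0.2,0,0,0,50]
    - [0,0,0.2,0,0,0,50]
    - [0,0,-20,0,0,0,50]
    - [0,0,-55,0,0,0,50]
    - [0,0,-95,0,0,0,50]

```text
clock: 19.45
tcp_pos: [0.4789, -0.3216, 0.1919]
orientation: [-3.108, -0.458, 0.002]
contact_force: [0.5, -0.5, 0.3]
grip_width: 0.0503
gripper_force: 0.0
```

Request:
step_arm:
  moves:
    - [0,0,-40,0,0,0,50]
    - [0,0,-70,0,0,0,50]
    - [0,0,-70,0,0,0,50]
    - [0,0,-70,0,0,0,50]

```text
clock: 19.85
tcp_pos: [0.4798, -0.3221, 0.2625]
orientation: [3.106, 0.457, 0.003]
contact_force: [-0.5, -0.2, -0.9]
grip_width: 0.05
gripper_force: 0.0
```

```bash
python3 - <<'E'
from h import *
f=grab('side'); save(f,'s7.png',(190,110,420,280),3.4); w=cloud(f).reshape(-1,3)*1000; z=w[:,2]
m=np.hypot(w[:,0]-479,w[:,1]+321)<25
print('stylus top',z[m&(z<175)].max())
for lo in(85,110,135): k=m&(z>lo)&(z<lo+20); print(lo,w[k].mean(0).round(1))
o=unit(-61.4-160+28); d=w[:,:2]-o; a=d@UX;b=d@UY
k=(a>-10)&(a<55)&(abs(b)<38)&(z>-10)&(z<20); print('cover plate',k.sum(),np.median(z[k]))
print(r.get_obs()['clock'],r.get_obs()['tcp_pos'])
E
```

```text
stylus top 157.81357337026913
85 [ 477.8 -317.8   94.5]
110 [ 477.8 -317.5  118.9]
135 [ 478.  -318.4  145.2]
cover plate 186 4.375995623153136
19.9 [ 0.47918431 -0.32177062  0.26128368]
```

View pics/s7.png

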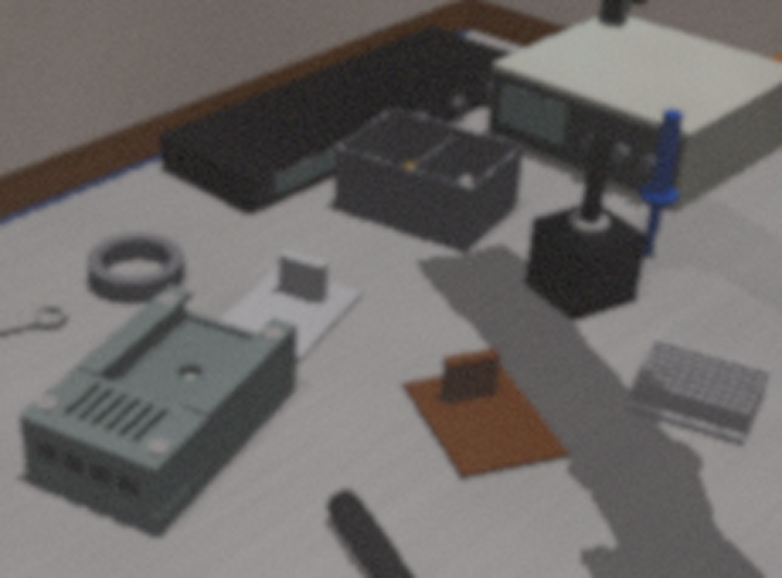

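The stylus hangs upright in the stand at (594,185), collar on the stand's top and handle end at 158 mm. The cover lies flat with its fin up at (303,278), and the tape is untouched at (136,265). The jar is outside this crop, but the arm never went near it. Handing in.

```bash
python3 -c "
from bench import r
print(r.hand_in())"
```

```text
the job is handed in; nothing more can be done
None
```

I handed the job in at about 20 s of the 64 s allowed: the cover lies flat on the bench with its fin up, the reset button was pressed to its hard stop and held for about 1.3 s, the stylus hangs upright in its stand, and the jar and tape were never touched.

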